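Clamp a laminated block in the rack vise for drilling

TASK

Lay the rectangular laminated block flat on the bed of the small rack vise, about midway along the jaws, with its narrower width (44 mm) between the two jaws. Then turn the vise's ball knob clockwise, regripping as needed, until the moving jaw has pushed the block against the fixed jaw and clamps it with about 15 N - never over 35 N, which dents the soft wood. Let go of the knob, and leave the hexagonal and round pieces where they lie.

Things in the scene. Friction and masses are not known exactly. Their poses are not given: they have to be found in the camera images.
- block_center (a point): Centre (half-way up) of the loose workpiece: a wood block glued from three flat plies, 56 mm long (its x axis), 44 mm wide (y), 34 mm high (z, up), upright corners clipped by 6 mm, about 65 g. It lies on the bench among a hexagonal and a round piece of the same wood.
- block: The same block; this origin is the centre of its underside, same axes.
- vise: Low steel and green cast vise bolted to the bench, foot 250 x 120 mm, 12 mm high. Origin on the bench below the centre of the clamped block; x points along the closing direction to the fixed jaw, y along the jaws, z up. Behind the moving jaw, at x = -152 to -90 mm, stands the pinion housing, 84 mm wide, 52 mm high.
- seat (a point): Middle of the flat bed, 30 mm above the bench, where the underside of the clamped block ends up; axes as the vise's. Fixed jaw's face at x = +22 mm; moving jaw's face at x = -40 to -32 mm at the start (opening 54 to 62 mm, different each time, not measured). Jaws are 76 to 84 mm long in y and rise to 62 mm above the bench; beyond y = +-38 mm the space is free.
- fixed_jaw: Steel cheek of the fixed jaw, 76 mm long in y, 28 mm high, axes as the vise's; origin 30 mm above the bench, on its gripping face. It is spring-backed and gives 1 mm for each 18 N of clamping, 3 mm at most.
- knob: Smooth black 40 mm ball knob; origin at the ball's centre, 90 mm above the bench, x = -121 mm, y = 0 of the vise, on an upright 13 mm shaft. z is up, the other axes turn with it. Slippery (friction about 0.25): gripped across its widest part it takes about 0.010 N m per newton of grip force before slipping; with the fingertips more than 8 mm above its centre it slips under load.
- pinion (a point): Where the knob's shaft enters the top of the pinion housing, 56 mm above the bench, fixed; axes as the vise's. Clockwise from above closes the moving jaw by 6 mm per rad; 1.7 to 3.0 rad from the start clamp the block. Turning freely takes 0.08 N m (12 N drag on the slide, either way at rest); each newton of clamping adds 0.006 N m, about 10 N per 0.1 rad as the sprung fixed cheek gives. Let go, drag keeps up to 12 N.
- hexagon: Bystander: hexagonal wood piece, 66 mm over corners, 30 mm high; origin at the centre of its underside.
- disc: Bystander: round wood piece, 56 mm in diameter, 30 mm high; origin at the centre of its underside.
Not all that is in view belongs to the job. Leave any red or turquoise look-alike of the block alone.

How it is judged:
On the way, in this order (a step that is already met when the one before it is completed fails the run):
1. the block lies released on the vise bed between the jaws (z of block_center in the frame of vise between 0.044 and 0.05 m and x of block_center in the frame of vise between -0.022 and 0.004 m and y of block_center in the frame of vise between -0.015 and 0.015 m and contact force between the fingers and block below 0.1 N), for 0.2 s.
2. the block is squeezed against the fixed jaw with more than 6 N while the ball knob is being gripped (contact force between block and fixed_jaw above 6 N and contact force between the fingers and knob above 1 N), for 0.1 s.
At the end, for the whole second after the job is handed in: The block lies flat on the vise bed (within 3 mm of height and 0.06 rad), its long side along the jaws (within 0.06 rad) and within 15 mm of their middle, against the fixed jaw, held with more than 4 N of clamping force, at rest, with the knob released (contact force between block and fixed_jaw above 4 N and x of block_center in the frame of vise between -0.003 and 0.003 m and y of block_center in the frame of vise between -0.015 and 0.015 m and z of block_center in the frame of vise between 0.044 and 0.05 m and angle between the x axis of block and the y axis of vise, either way round below 0.06 rad and angle between block's own z axis and vertical below 0.06 rad and linear speed of block below 0.01 m/s); the robot touches nothing.
It fails at once if the clamping force on the block exceeds 35 N (dents the wood) (contact force between block and fixed_jaw above 35 N).
It fails at once if the hexagonal or the round piece is moved by more than 15 mm (distance of any of hexagon, disc from where it was at the start of the episode above 0.015 m).
It also fails if it takes over 61 s, if anything falls off the work surface, if the arm or the gripper's body presses on something with over 40 N, if the wrist force passes 120 N, or if a joint passes its speed limit or range.

ROBOT

A 6-joint arm with a two-finger parallel gripper is mounted at the origin on the work surface. World frame = base frame: x ahead of the robot, y to its left, z up, the work surface at z = 0. Lengths are in m, angles in rad, forces in N, time in s.
With the tool pointing down it reaches from about 0.375 to 0.9 m from the base axis. Payload 3.1 kg.
Tool frame: the origin (TCP) lies midway between the tips of the shut fingers; the grasp point (between the pads) lies 19 mm behind it; x points along the fingers, z is the direction in which the jaws open and shut, and the axes are right-handed (so a half turn about x gives the same grasp; the last joint's range is limited). The gripper opens to 85 mm and grips with 20 to 120 N. Pads are 22 mm wide; open, the fingers measure 114 mm over their backs; the gripper's body (76 mm by 85 mm) begins 54 mm behind the grasp point. The pads swing forward as they close: fully open they stand 13 mm farther back than shut.
Start: joints at [1.123, 0.527, 1.433, -0, 1.181, -0.178], TCP at [0.167, 0.602, 0.231] pointing down, gripper open.
Joint ranges: [-3.08, 3.08], [-0.75, 2.2], [0.22, 2.44], [-1.43, 4.57], [0, 2.65], [-2.85, 2.85]. Speed limits (rad/s): [2.79, 2.79, 3.14, 3.14, 3.14, 3.14].

INTERFACE

Orientations are given as a unit quaternion [x, y, z, w].
In Python, from station import status, snapshot, camera_params, ticket gives the robot as it stands.
- The arm moves only by the tool arm_command, never from a script. Its argument "series" is a list that holds one entry, the list of rows, each a list of 4 numbers: the shift along the tool's x, y, z in mm, then the turn about the tool's x in rad. A call has 1 to 10 rows; each row shifts and turns the commanded pose from where the row before left it, along the tool's axes as they then stand; what a row does not reach is not made up. A row lasts 1/10 s, in which the tool goes at most 50 mm and 8.59 degrees, less where a joint would pass 70% of its speed; a pose out of reach is approached as far as the arm can. A call is refused whole if a number of a shift passes 50 or a number of a turn 0.15, either way. A call with a gripper value outside its range is refused whole. "jaw" is the opening in per cent of the stroke, from 0 (shut) to 100 (fully open), set as the call begins (left out, the last holds). The fingers move at their own pace and stop on an object; "force" is the grip in N (left out, the last holds). Time passes only in rows, so rows that do not move let the fingers close. It gives the time, the measured TCP pose, the force and the opening at its end, in the units of the state.
- status.sense(): the state, without advancing time (a new reading comes with each control period).
- snapshot(name): name is "side" or "top" or "wrist"; returns the picture (480x640x3 uint8, red, green, blue); there is no depth.
- camera_params(name): a dict with "fovy" (degrees; the focal length in pixels is half the picture's height over the tangent of half this angle, whatever the lens; pixels are square), "cx", "cy" (the principal point, pixels), "extrinsics" (4x4, takes a point from camera to world coordinates); the wrist camera has in their place "mount" (4x4, takes a point from camera to tool coordinates, whose origin is the TCP and whose axes are the tool frame's). Camera axes: x right, y down, z forward; pixel columns grow to the right and rows downward; lengths in m; the calibration is good to about 2 mm. A picture is of the moment at which its call begins: read the wrist's pose just before it. camera_params takes no time and is no camera call.
- ticket.sign_off(): hands the job in, once; it reports no verdict.
The state is a dict: "t": time; "q": joint angles; "qd": joint speeds; "tau": joint torques, N m; "tcp_pos": TCP position; "tool_rot": TCP orientation; "force": force on the tool from outside, world axes, zero at the start; "ft_torque": the same for the moment, N m; "finger_gap": opening from 0.0 (shut) to 1.0 (fully open).
Only numpy, scipy, OpenCV 4.12 (cv2) and the standard library are available. Lean on these libraries where they do the work, as an engineer would, in place of code of your own. Each camera call takes 0.05 s, during which the arm holds its last target. There are 200 camera calls.

## Working session

There is one attempt and no reset: what is moved stays moved. The work goes in short steps, Python scripts to look and compute and a tool call to move; the robot and the scene stay as the last step left them, time stands still between calls to the robot, and variables do not carry over. Pictures are saved under pics/ and viewed, about 8 in all and at most 12, crops included, and the job is handed in when it is done.

Besides the shell and the picture viewer there is one more tool, called after "Call:" in YAML: its name, and indented under it one key for each argument. arm_command: Moves the arm, as the interface text tells. Its arguments: {"type":"object","properties":{"series":{"type":"array"},"jaw":{"type":"number"},"force":{"type":"number"}},"required":["series"]}

```bash
ls; mkdir -p pics; python3 - <<'E'
from station import status,snapshot,camera_params
import cv2,numpy as np
np.set_printoptions(precision=4,suppress=True)
print(status.sense())
for n in("side","top","wrist"):
    print(n,camera_params(n))
a=snapshot("top");b=snapshot("side")
cv2.imwrite("pics/top0.png",a[...,::-1]);cv2.imwrite("pics/side0.png",b[...,::-1])
E
```

```text
pics
{'t': 0.0, 'q': array([ 1.1225,  0.5285,  1.4339, -0.    ,  1.1814, -0.1785]), 'qd': array([-0.0007, -0.0017,  0.0008,  0.0004,  0.0002, -0.001 ]), 'tau': array([ -0.0006, -44.2346, -17.802 ,  -0.0003,   0.0086,  -0.    ]), 'tcp_pos': array([0.1662, 0.6017, 0.2303]), 'tool_rot': array([-0.4286,  0.5634,  0.4279,  0.562 ]), 'force': array([1.7395, 0.3115, 0.1194]), 'ft_torque': array([ 0.0189, -0.0051,  0.0106]), 'finger_gap': 0.9995486538986165}
side {'fovy': 51.447238258331595, 'cx': 316.386546999167, 'cy': 238.10074591403873, 'extrinsics': array([[ 0.9887, -0.1053,  0.1065,  0.4751],
       [-0.1497, -0.6972,  0.701 , -0.5122],
       [ 0.0004, -0.7091, -0.7051,  0.5673],
       [ 0.    ,  0.    ,  0.    ,  1.    ]])}
top {'fovy': 49.426062753237915, 'cx': 317.94608814195794, 'cy': 229.7237942425192, 'extrinsics': array([[ 0.0152, -0.9817,  0.1896,  0.3815],
       [-0.9999, -0.0149,  0.0028, -0.0283],
       [ 0.0001, -0.1896, -0.9819,  1.0546],
       [ 0.    ,  0.    ,  0.    ,  1.    ]])}
wrist {'fovy': 67.77232213206257, 'cx': 317.84749962467987, 'cy': 236.69422944312723, 'mount': array([[-0.0003, -0.2899,  0.957 , -0.1433],
       [-0.0006, -0.957 , -0.2899,  0.0725],
       [ 1.    , -0.0007,  0.0001,  0.0013],
       [ 0.    ,  0.    ,  0.    ,  1.    ]])}
```

View pics/top0.png

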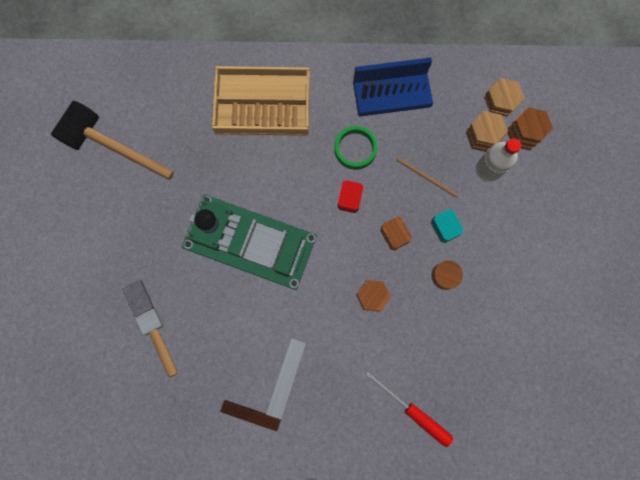

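View pics/side0.png

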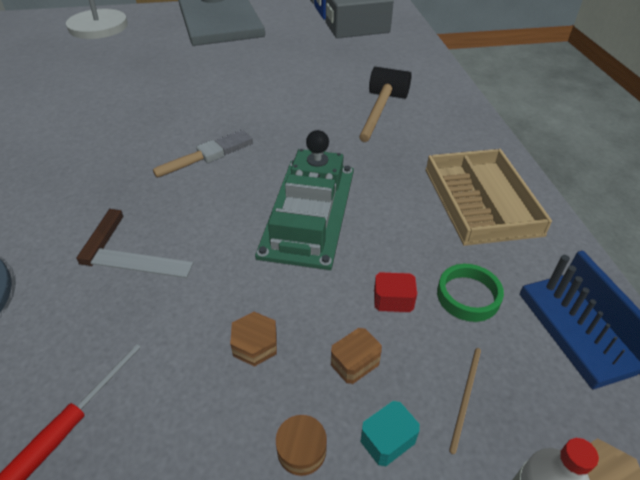

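```bash
cat > h.py <<'E'
from station import status,snapshot,camera_params
import cv2,numpy as np
from scipy.spatial.transform import Rotation as R
np.set_printoptions(precision=4,suppress=True)
def ext(n,s=None):
    p=camera_params(n)
    if n!="wrist": return p,p["extrinsics"]
    T=np.eye(4);T[:3,:3]=R.from_quat(s["tool_rot"]).as_matrix();T[:3,3]=s["tcp_pos"]
    return p,T@p["mount"]
def cast(n,uv,z,s=None):
    p,E=ext(n,s);f=240/np.tan(np.radians(p["fovy"]/2))
    uv=np.atleast_2d(np.asarray(uv,float))
    d=np.c_[(uv[:,0]-p["cx"])/f,(uv[:,1]-p["cy"])/f,np.ones(len(uv))]@E[:3,:3].T
    o=E[:3,3]
    return o+d*((z-o[2])/d[:,2])[:,None]
def proj(n,P,s=None):
    p,E=ext(n,s);f=240/np.tan(np.radians(p["fovy"]/2))
    c=(np.atleast_2d(P)-E[:3,3])@E[:3,:3]
    return np.c_[f*c[:,0]/c[:,2]+p["cx"],f*c[:,1]/c[:,2]+p["cy"]]
def hsv(im): return cv2.cvtColor(im,cv2.COLOR_RGB2HSV)
def blobs(mask,amin=100):
    c,_=cv2.findContours(mask.astype(np.uint8),cv2.RETR_EXTERNAL,cv2.CHAIN_APPROX_NONE)
    return sorted([k for k in c if cv2.contourArea(k)>amin],key=cv2.contourArea,reverse=True)
E
python3 - <<'E'
from h import *
for n in("top","side"):
    im=cv2.imread(f"pics/{n}0.png")[...,::-1].copy();H=hsv(im)
    h,s,v=[H[...,i].astype(int) for i in range(3)]
    print(n)
    for c in blobs((h<18)&(h>4)&(s>90)&(v>60)):
        r=cv2.minAreaRect(c);print(" brown",np.round(r[0]),np.round(r[1]),round(r[2]),cast(n,[r[0]],.017)[0])
    for c in blobs((h>60)&(h<85)&(s>100)&(v>40),1500):
        w=cast(n,c[:,0],.012)[:,:2].astype(np.float32)
        r=cv2.minAreaRect(w);print(" green",r, cv2.boundingRect(c))
    for c in blobs((v<40),150):
        (x,y),rad=cv2.minEnclosingCircle(c);print(" black",x,y,rad,cv2.contourArea(c),cast(n,[(x,y)],.09)[0])
E
```

```text
top
 brown [260. 100.] [67. 96.] 90 [0.86   0.1023 0.017 ]
 brown [505. 124.] [73. 77.] 46 [ 0.814  -0.4154  0.017 ]
 brown [128. 152.] [99. 10.] 28 [0.7399 0.3744 0.017 ]
 brown [373. 295.] [29. 33.] 35 [ 0.4513 -0.1367  0.017 ]
 brown [448. 274.] [27. 29.] 90 [ 0.4948 -0.2849  0.017 ]
 brown [396. 233.] [28. 24.] 61 [ 0.5784 -0.1829  0.017 ]
 brown [163. 352.] [49. 10.] 66 [0.335  0.2718 0.017 ]
 brown [263. 420.] [31. 12.] 19 [0.2137 0.0726 0.017 ]
 brown [427. 177.] [70.  3.] 32 [ 0.6963 -0.2487  0.017 ]
 green ((0.5577101111412048, 0.11385557055473328), (0.24659663438796997, 0.11775563657283783), 70.70723724365234) (186, 198, 127, 89)
 black 74.5 125.0 24.233341217041016 1136.0 [0.7695 0.4547 0.09  ]
 black 204.89535522460938 219.47674560546875 10.212084770202637 292.0 [0.5842 0.1886 0.09  ]
side
 brown [300. 444.] [59. 49.] 90 [ 0.4923 -0.2825  0.017 ]
 brown [253. 338.] [53. 44.] 90 [ 0.4488 -0.1361  0.017 ]
 brown [356. 354.] [43. 51.] 54 [ 0.5762 -0.1795  0.017 ]
 brown [506.  37.] [ 15. 134.] 86 [1.1665 0.7039 0.017 ]
 brown [ 99. 234.] [11. 61.] 34 [0.2201 0.0945 0.017 ]
 green ((0.5629062652587891, 0.13063204288482666), (0.29295647144317627, 0.11692628264427185), 70.74832153320312) (256, 150, 96, 119)
 green ((0.7598370313644409, -0.09853871166706085), (0.1070450022816658, 0.08974291384220123), 58.125728607177734) (438, 264, 66, 58)
 black 389.5416564941406 82.09027862548828 21.47707176208496 773.0 [0.7563 0.3746 0.09  ]
 black 317.1666564941406 141.6666717529297 10.807771682739258 333.0 [0.583  0.1903 0.09  ]
```

```bash
cat >> h.py <<'E'
def to(xyz,s=None):
    s=s or status.sense();M=R.from_quat(s["tool_rot"]).as_matrix()
    print("t",s["t"],"tcp",s["tcp_pos"],"gap",s["finger_gap"],"q",s["q"],"F",s["force"],"T",s["ft_torque"])
    print("tool axes rows x,y,z:\n",M.T)
    print("shift mm (tool)",1000*M.T@(np.array(xyz)-s["tcp_pos"]),"yaw z",np.degrees(np.arctan2(M[1,2],M[0,2])))
E
python3 -c "
from h import *
to([.577,-.181,.15])"
```

```text
t 0.1 tcp [0.1663 0.6018 0.2304] gap 0.9988374251017348 q [ 1.1225  0.5284  1.4338 -0.      1.1814 -0.1785] F [-0.7876 -0.2362  0.6076] T [ 0.0398 -0.0401 -0.0309]
tool axes rows x,y,z:
 [[-0.0008 -0.0018 -1.    ]
 [-0.9638  0.2665  0.0003]
 [ 0.2665  0.9638 -0.0019]]
shift mm (tool) [  81.4583 -604.5347 -644.8861] yaw z 74.54415660738319
```

Call:
arm_command:
  series:
    - [[4,-30,-32,0],[4,-30,-32,0],[4,-30,-32,0],[4,-30,-32,0],[4,-30,-32,0],[4,-30,-32,0],[4,-30,-32,0],[4,-30,-32,0],[4,-30,-32,0],[4,-30,-32,0]]

```text
t: 1.1
tcp_pos: [0.3708, 0.2124, 0.1911]
tool_rot: [-0.428, 0.563, 0.428, 0.563]
force: [0.2, -0.1, -0.6]
finger_gap: 1.001
```

Call:
arm_command:
  series:
    - [[4,-30,-32,0],[4,-30,-32,0],[4,-30,-32,0],[4,-30,-32,0],[4,-30,-32,0],[4,-30,-32,0],[4,-30,-32,0],[4,-30,-32,0],[4,-30,-32,0],[4,-30,-32,0]]

```text
t: 2.1
tcp_pos: [0.5746, -0.176, 0.1507]
tool_rot: [-0.428, 0.563, 0.428, 0.563]
force: [0.8, -0.2, 1.2]
finger_gap: 1.0
```

```bash
python3 - <<'E'
from h import *
s=status.sense();a=snapshot("wrist");cv2.imwrite("pics/w1.png",a[...,::-1])
to([.577,-.181,.15],s)
H=hsv(a);h,S,v=[H[...,i].astype(int) for i in range(3)]
for c in blobs((h<18)&(h>4)&(S>90)&(v>60),1500):
    w=(1000*cast("wrist",c[:,0],.034,s)[:,:2]).astype(np.float32)
    print(cv2.minAreaRect(c),cv2.minAreaRect(w))
E
```

```text
t 2.1 tcp [ 0.5746 -0.176   0.1507] gap 0.9996864328681743 q [-0.4831  0.5955  1.5684  0.0002  0.9786 -1.7838] F [ 0.7909 -0.1859  1.168 ] T [0.0599 0.0007 0.0025]
tool axes rows x,y,z:
 [[-0.0008  0.0006 -1.    ]
 [-0.9637  0.267   0.0009]
 [ 0.267   0.9637  0.0004]]
shift mm (tool) [ 0.7128 -3.6751 -4.1621] yaw z 74.51622916262288
((328.0, 46.5), (93.0, 96.0), 90.0) ((456.1335144042969, -136.235107421875), (56.131099700927734, 61.121490478515625), 55.0309944152832)
((147.05001831054688, 162.65000915527344), (80.95430755615234, 74.31351470947266), 71.56504821777344) ((495.7775573730469, -279.4442138671875), (55.06570053100586, 54.81373596191406), 84.08072662353516)
((313.60272216796875, 231.9162139892578), (76.3797607421875, 61.978416442871094), 43.66777801513672) ((576.6087036132812, -179.03733825683594), (58.34199142456055, 47.557411193847656), 28.516834259033203)
```

View pics/w1.png

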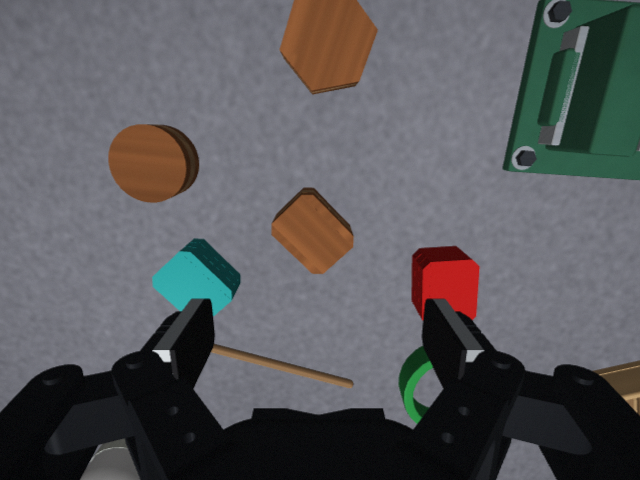

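```bash
python3 - <<'E'
from h import *
s=status.sense();a=cv2.imread("pics/w1.png")[...,::-1].copy()
H=hsv(a);h,S,v=[H[...,i].astype(int) for i in range(3)]
print(v[190:275:6,313])
for th in(80,95,105,115):
  m=((h<18)&(h>4)&(S>90)&(v>th)).astype(np.uint8); m=cv2.morphologyEx(m,cv2.MORPH_CLOSE,np.ones((3,3)))
  for c in blobs(m,1500):
    x,y=cv2.minAreaRect(c)[0]
    if abs(x-313)>30 or abs(y-232)>30: continue
    w=(1000*cast("wrist",c[:,0],.034,s)[:,:2]).astype(np.float32)
    print(th,cv2.minAreaRect(w))
E
```

```text
[ 61 130 131 130 134 144 134 129 139 132 134 147 151 145 122]
80 ((584.2214965820312, -188.6817626953125), (56.23072814941406, 44.17485809326172), 28.80848503112793)
95 ((584.284423828125, -188.68179321289062), (56.054771423339844, 44.05378723144531), 28.281570434570312)
105 ((584.31298828125, -188.67953491210938), (56.00239562988281, 44.03069305419922), 28.281570434570312)
115 ((584.3993530273438, -188.86607360839844), (56.04976272583008, 43.670658111572266), 28.720685958862305)
```

```bash
python3 - <<'E'
from h import *
s=status.sense();d=s["tcp_pos"]-np.array([.5746,-.176,.1507]);print(d)
b=np.array([.5843,-.1887,.034])-d*[1,1,0];print("block",b)
to([b[0],b[1],.06])
E
```

```text
[ 0.0048 -0.0077  0.    ]
block [ 0.5795 -0.181   0.034 ]
t 2.15 tcp [ 0.5794 -0.1837  0.1507] gap 1.0038425552237702 q [-0.4894  0.6002  1.5578 -0.0033  0.9742 -1.785 ] F [ 3.499  -4.1777  0.602 ] T [-0.2352 -0.1851 -0.0223]
tool axes rows x,y,z:
 [[ 0.007  -0.0068 -1.    ]
 [-0.9628  0.2699 -0.0086]
 [ 0.2699  0.9629 -0.0047]]
shift mm (tool) [90.7151  1.4424  3.1001] yaw z 74.33855037665876
```

Call:
arm_command:
  series:
    - [[5,0,0,0.134],[5,0,0,0.134],[5,0,0,0.134],[5,0,0,0.134],[5,0,0,0.134],[5,0,0,0.134],[0,0,0,0],[0,0,0,0],[0,0,0,0]]

```text
t: 3.05
tcp_pos: [0.5743, -0.1743, 0.1214]
tool_rot: [-0.175, 0.685, 0.175, 0.685]
force: [0.2, 0.5, 0.2]
finger_gap: 1.0
```

```bash
python3 - <<'E'
from h import *
s=status.sense();a=snapshot("wrist");cv2.imwrite("pics/w2.png",a[...,::-1])
H=hsv(a);h,S,v=[H[...,i].astype(int) for i in range(3)]
m=((h<18)&(h>4)&(S>90)&(v>95)).astype(np.uint8); m=cv2.morphologyEx(m,cv2.MORPH_CLOSE,np.ones((3,3)))
for c in blobs(m,1500):
    w=(1000*cast("wrist",c[:,0],.034,s)[:,:2]).astype(np.float32)
    r=cv2.minAreaRect(w);print(r)
    if abs(r[0][0]-580)<20:b=r[0]
to([b[0]/1000,b[1]/1000,0.0],s)
E
```

```text
((453.92919921875, -133.35784912109375), (64.14375305175781, 56.27185821533203), 24.832674026489258)
((578.2156372070312, -179.9348907470703), (55.93588638305664, 43.3729248046875), 28.554157257080078)
((489.23193359375, -276.43267822265625), (54.626708984375, 39.61191940307617), 71.14439392089844)
t 3.05 tcp [ 0.5743 -0.1743  0.1214] gap 1.0000572922812452 q [-0.4807  0.6354  1.5913 -0.      0.9148 -0.9796] F [0.2165 0.5246 0.1609] T [-0.0401 -0.0377  0.0498]
tool axes rows x,y,z:
 [[ 0.0001 -0.0001 -1.    ]
 [-0.4785  0.8781 -0.0001]
 [ 0.8781  0.4785  0.0001]]
shift mm (tool) [121.442   -6.7591   0.728 ] yaw z 28.587351647048973
```

Call:
arm_command:
  series:
    - [[15,-7,1,0],[15,0,0,0],[15,0,0,0],[15,0,0,0],[15,0,0,0],[15,0,0,0],[15,0,0,0],[14,0,0,0],[0,0,0,0],[0,0,0,0]]

```text
t: 4.1
tcp_pos: [0.5784, -0.18, 0.0019]
tool_rot: [-0.174, 0.686, 0.174, 0.685]
force: [0.7, 0.2, 0.2]
finger_gap: 0.999
```

Call:
arm_command:
  series:
    - [[0,0,0,0],[0,0,0,0],[0,0,0,0],[0,0,0,0],[0,0,0,0],[0,0,0,0],[0,0,0,0]]
  jaw: 0
  force: 25

```text
t: 4.8
tcp_pos: [0.5791, -0.1804, 0.0032]
tool_rot: [-0.174, 0.685, 0.174, 0.686]
force: [0.2, 0.7, 6.3]
finger_gap: 0.65
```

```bash
python3 - <<'E'
from h import *
s=status.sense();a=snapshot("wrist");cv2.imwrite("pics/w3.png",a[...,::-1]);to([.5782,-.1799,.1],s)
E
```

```text
t 4.8 tcp [ 0.5791 -0.1804  0.0032] gap 0.6504735055816562 q [-0.486   0.8244  1.6197 -0.      0.6957 -0.983 ] F [0.1569 0.6927 6.2941] T [ 0.0221  0.0223 -0.0258]
tool axes rows x,y,z:
 [[ 0.0015 -0.0008 -1.    ]
 [-0.4768  0.879  -0.0015]
 [ 0.879   0.4768  0.001 ]]
shift mm (tool) [-96.7587   0.7292  -0.4714] yaw z 28.476844798393287
```

View pics/w3.png

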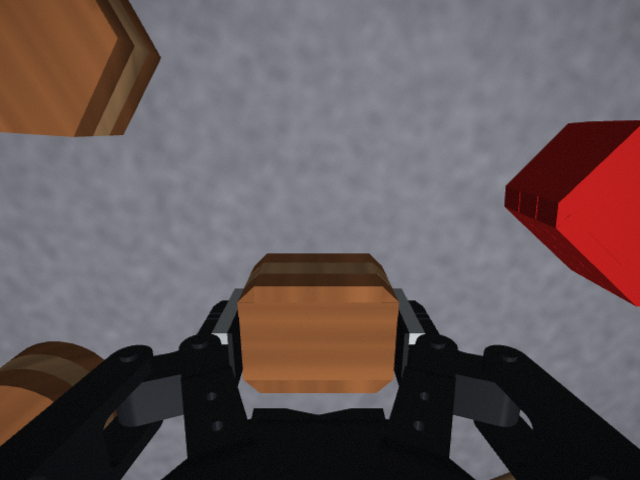

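Call:
arm_command:
  series:
    - [[-10,0,0,0],[-20,0,0,0],[-25,0,0,0.11],[-30,0,0,0.14],[-30,0,0,0.14],[-30,0,0,0.14],[-20,0,0,0.14],[0,0,0,0.14],[0,0,0,0.024],[0,0,0,0]]

```text
t: 5.85
tcp_pos: [0.5778, -0.1797, 0.167]
tool_rot: [0.118, 0.698, -0.118, 0.697]
force: [0.2, 0.5, -0.4]
finger_gap: 0.649
```

```bash
python3 -c "
from h import *
to([.5206,.0087,.17])"
```

```text
t 5.85 tcp [ 0.5778 -0.1797  0.167 ] gap 0.649057148677367 q [-0.486   0.5789  1.5443  0.      1.0198 -0.1512] F [ 0.1677  0.4617 -0.4274] T [ 0.0177 -0.026  -0.0245]
tool axes rows x,y,z:
 [[-0.0012  0.0007 -1.    ]
 [ 0.3286  0.9445  0.0002]
 [ 0.9445 -0.3286 -0.0014]]
shift mm (tool) [  -2.7649  159.1229 -115.9432] yaw z -19.184423592956396
```

Call:
arm_command:
  series:
    - [[0,27,-20,0],[0,27,-20,0],[0,27,-20,0],[0,27,-20,0],[0,27,-20,0],[0,24,-16,0],[0,0,0,0],[0,0,0,0],[0,0,0,0]]

```text
t: 6.75
tcp_pos: [0.5221, 0.0076, 0.1671]
tool_rot: [0.118, 0.697, -0.119, 0.697]
force: [0.4, 0.1, -0.6]
finger_gap: 0.652
```

```bash
python3 - <<'E'
from h import *
import pickle
s=status.sense();a=snapshot("wrist");cv2.imwrite("pics/w4.png",a[...,::-1]);pickle.dump(s,open("s4.pkl","wb"));to([.5437,.0748,.17],s)
E
```

```text
t 6.75 tcp [0.5221 0.0076 0.1671] gap 0.6524451507407714 q [-0.1995  0.4816  1.7544 -0.0004  0.9054  0.1374] F [ 0.4245  0.0656 -0.5755] T [-0.0261 -0.0463  0.0003]
tool axes rows x,y,z:
 [[ 0.0002 -0.0004 -1.    ]
 [ 0.3303  0.9439 -0.0003]
 [ 0.9439 -0.3303  0.0003]]
shift mm (tool) [-2.9463 70.5632 -1.7768] yaw z -19.285270345049884
```

View pics/w4.png

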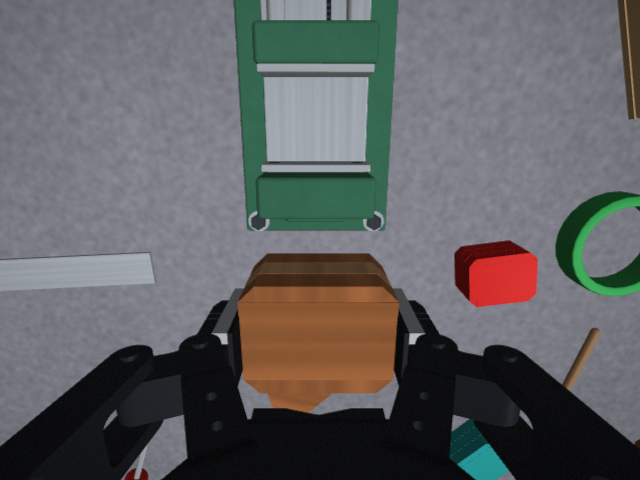

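```bash
python3 - <<'E'
from h import *
import pickle
s=pickle.load(open("s4.pkl","rb"));a=cv2.imread("pics/w4.png")[...,::-1].copy()
g=cv2.cvtColor(a,cv2.COLOR_RGB2GRAY).astype(int)
for c in(275,315,355): print(c,list(enumerate(g[58:82,c],58)),"\n",list(enumerate(g[155:180,c],155)))
for r in(68,168): print(r,list(enumerate(g[r,250:270],250)),list(enumerate(g[r,362:385],362)))
E
```

```text
275 [(58, np.int64(86)), (59, np.int64(83)), (60, np.int64(80)), (61, np.int64(80)), (62, np.int64(66)), (63, np.int64(107)), (64, np.int64(155)), (65, np.int64(162)), (66, np.int64(160)), (67, np.int64(162)), (68, np.int64(160)), (69, np.int64(160)), (70, np.int64(158)), (71, np.int64(128)), (72, np.int64(90)), (73, np.int64(80)), (74, np.int64(79)), (75, np.int64(77)), (76, np.int64(78)), (77, np.int64(151)), (78, np.int64(165)), (79, np.int64(165)), (80, np.int64(164)), (81, np.int64(165))] 
 [(155, np.int64(167)), (156, np.int64(167)), (157, np.int64(168)), (158, np.int64(167)), (159, np.int64(166)), (160, np.int64(168)), (161, np.int64(99)), (162, np.int64(39)), (163, np.int64(62)), (164, np.int64(96)), (165, np.int64(154)), (166, np.int64(166)), (167, np.int64(167)), (168, np.int64(166)), (169, np.int64(165)), (170, np.int64(165)), (171, np.int64(154)), (172, np.int64(72)), (173, np.int64(37)), (174, np.int64(37)), (175, np.int64(35)), (176, np.int64(38)), (177, np.int64(44)), (178, np.int64(62)), (179, np.int64(71))]
315 [(58, np.int64(81)), (59, np.int64(82)), (60, np.int64(8
[... 3180 characters left out ...]
t64(86)), (261, np.int64(124)), (262, np.int64(156)), (263, np.int64(163)), (264, np.int64(165)), (265, np.int64(165)), (266, np.int64(164)), (267, np.int64(165)), (268, np.int64(166)), (269, np.int64(164))] [(362, np.int64(166)), (363, np.int64(166)), (364, np.int64(166)), (365, np.int64(166)), (366, np.int64(166)), (367, np.int64(166)), (368, np.int64(165)), (369, np.int64(167)), (370, np.int64(122)), (371, np.int64(87)), (372, np.int64(87)), (373, np.int64(88)), (374, np.int64(88)), (375, np.int64(87)), (376, np.int64(83)), (377, np.int64(86)), (378, np.int64(87)), (379, np.int64(87)), (380, np.int64(86)), (381, np.int64(84)), (382, np.int64(87)), (383, np.int64(86)), (384, np.int64(85))]
```

```bash
python3 - <<'E'
import cv2
a=cv2.imread("pics/w4.png");cv2.imwrite("pics/c4.png",cv2.resize(a[50:240,225:410],None,fx=3,fy=3,interpolation=cv2.INTER_NEAREST))
E
```

```text
(no output)
```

View pics/c4.png

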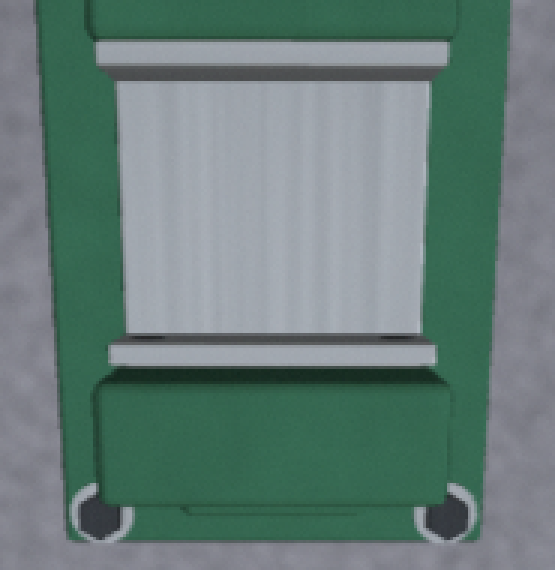

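```bash
python3 - <<'E'
from h import *
import pickle
s=pickle.load(open("s4.pkl","rb"))
F=cast("wrist",[(261,164.5),(370,164.5)],.058,s);M=cast("wrist",[(256.7,71.3),(374.3,71.5)],.058,s)
print(F,M,np.linalg.norm(F[0]-F[1]),np.linalg.norm(M[0]-M[1]))
y=M[1]-M[0]+F[1]-F[0];y/=np.linalg.norm(y);x=np.array([-y[1],y[0],0])
x=np.array([y[1],-y[0],0]); print("y",y,"yaw",np.degrees(np.arctan2(y[1],y[0])),"x",x)
f,m=F.mean(0),M.mean(0); op=(f-m)@x; print("opening",op,"lateral diff",(f-m)@y)
print("sides yaw",[np.degrees(np.arctan2(d[1],d[0])) for d in(F[1]-F[0],M[1]-M[0])])
seat=f-.022*x; k=seat-.121*x; print("seat",seat,"knob",k)
# block in gripper
H=hsv(cv2.imread("pics/w4.png")[...,::-1].copy())
for n,mv in(("mid",seat-.006*x),):
    c=np.array([mv[0],mv[1],.1]); print(n,c); to(c,s)
E
```

```text
[[0.5029 0.0687 0.058 ]
 [0.5745 0.0436 0.058 ]] [[0.5225 0.1247 0.058 ]
 [0.5943 0.0994 0.058 ]] 0.07579268651285198 0.07609866590663422
y [ 0.9434 -0.3316  0.    ] yaw -19.36711714733744 x [-0.3316 -0.9434  0.    ]
opening 0.05932223679974516 lateral diff -6.920413671035247e-05
sides yaw [np.float64(-19.319513095096713), np.float64(-19.414529791986403)]
seat [0.546  0.0769 0.058 ] knob [0.5861 0.191  0.058 ]
mid [0.548  0.0826 0.1   ]
t 6.75 tcp [0.5221 0.0076 0.1671] gap 0.6524451507407714 q [-0.1995  0.4816  1.7544 -0.0004  0.9054  0.1374] F [ 0.4245  0.0656 -0.5755] T [-0.0261 -0.0463  0.0003]
tool axes rows x,y,z:
 [[ 0.0002 -0.0004 -1.    ]
 [ 0.3303  0.9439 -0.0003]
 [ 0.9439 -0.3303  0.0003]]
shift mm (tool) [67.0517 79.3112 -0.318 ] yaw z -19.285270345049884
```

Call:
arm_command:
  series:
    - [[0,20,0,0],[0,25,0,0],[0,25,0,0],[10,10,0,0],[15,0,0,0],[20,0,0,0],[20,0,0,0],[15,0,0,0],[0,0,0,0],[0,0,0,0]]

```text
t: 7.8
tcp_pos: [0.5479, 0.083, 0.0867]
tool_rot: [0.119, 0.697, -0.119, 0.697]
force: [1.0, 0.7, 0.0]
finger_gap: 0.65
```

```bash
python3 - <<'E'
from h import *
s=status.sense();a=snapshot("wrist");b=snapshot("side");cv2.imwrite("pics/w5.png",np.vstack([a[::1,100:540],])[...,::-1])
cv2.imwrite("pics/w5.png",np.hstack([cv2.resize(a[130:450,130:510],(400,337)),cv2.resize(b[110:280,230:400],(337,337))])[...,::-1])
x=np.array([-.3316,-.9434,0]);t=np.array([.546,.0769,.0345])-.007*x;t[2]=.0345;to(t,s)
E
```

```text
t 7.8 tcp [0.5479 0.083  0.0867] gap 0.6496603031969602 q [-0.0512  0.6442  1.729  -0.0003  0.7697  0.2868] F [0.9888 0.7249 0.0438] T [-0.0563 -0.0198  0.0091]
tool axes rows x,y,z:
 [[-0.0013 -0.0001 -1.    ]
 [ 0.3314  0.9435 -0.0006]
 [ 0.9435 -0.3314 -0.0011]]
shift mm (tool) [52.2318  0.6422  0.2868] yaw z -19.356032942894753
```

View pics/w5.png

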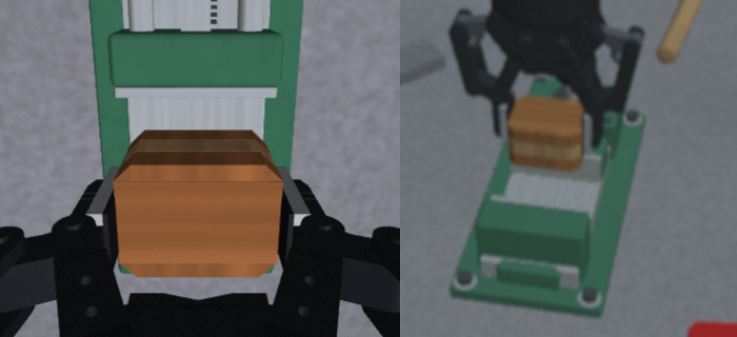

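Block hovers centred over the vise gap (jaw strip just ahead of it in the wrist view). Descend.

Call:
arm_command:
  series:
    - [[12,0.5,0,0],[12,0,0,0],[12,0,0,0],[8,0,0,0],[5,0,0,0],[2.5,0,0,0],[0,0,0,0],[0,0,0,0]]

```text
t: 8.7
tcp_pos: [0.5484, 0.0843, 0.036]
tool_rot: [0.119, 0.697, -0.119, 0.697]
force: [-0.2, 0.5, -0.4]
finger_gap: 0.653
```

Call:
arm_command:
  series:
    - [[1.5,0,0,0],[1,0,0,0],[0,0,0,0],[0,0,0,0]]

```text
t: 9.1
tcp_pos: [0.5482, 0.0843, 0.0334]
tool_rot: [0.119, 0.697, -0.119, 0.697]
force: [0.7, 0.5, -1.1]
finger_gap: 0.648
```

Call:
arm_command:
  series:
    - [[0.8,0,0,0],[0,0,0,0],[0,0,0,0]]

```text
t: 9.4
tcp_pos: [0.5483, 0.0843, 0.0332]
tool_rot: [0.119, 0.697, -0.119, 0.697]
force: [-0.8, -0.6, 5.8]
finger_gap: 0.652
```

Call:
arm_command:
  series:
    - [[0,0,0,0],[0,0,0,0],[0,0,0,0],[0,0,0,0],[0,0,0,0],[0,0,0,0]]
  jaw: 100

```text
t: 10.0
tcp_pos: [0.5482, 0.0843, 0.0324]
tool_rot: [0.119, 0.697, -0.119, 0.697]
force: [0.3, 0.3, -0.3]
finger_gap: 1.0
```

Call:
arm_command:
  series:
    - [[-5,0,0,0],[-10,0,0,0],[-15,0,0,0],[-20,0,0,0],[-25,0,0,0],[-30,0,0,0],[-20,0,0,0],[-10,0,0,0],[0,0,0,0],[0,0,0,0]]

```text
t: 11.0
tcp_pos: [0.5477, 0.0843, 0.1672]
tool_rot: [0.119, 0.697, -0.119, 0.697]
force: [0.1, -0.2, -0.3]
finger_gap: 0.999
```

```bash
python3 - <<'E'
from h import *
s=status.sense();a=snapshot("wrist");cv2.imwrite("pics/w6.png",a[...,::-1])
H=hsv(a);h,S,v=[H[...,i].astype(int) for i in range(3)]
m=((h<18)&(h>4)&(S>90)&(v>95)).astype(np.uint8); m=cv2.morphologyEx(m,cv2.MORPH_CLOSE,np.ones((3,3)))
x=np.array([-.3316,-.9434]);y=np.array([.9434,-.3316])
for c in blobs(m,1500):
    w=(1000*cast("wrist",c[:,0],.064,s)[:,:2]).astype(np.float32)
    r=cv2.minAreaRect(w);d=np.array(r[0])-[546,76.9];print(r,"vise xy",d@x,d@y)
to([.5861,.191,.16],s)
E
```

```text
((550.140380859375, 85.69436645507812), (43.526023864746094, 55.71457290649414), 70.67048645019531) vise xy -9.669555606689448 0.9898233862304706
((768.6338500976562, 93.40933227539062), (141.79200744628906, 11.05403995513916), 85.27222442626953) vise xy -89.40028876098633 204.5582795996094
t 11.0 tcp [0.5477 0.0843 0.1672] gap 0.9993902247726771 q [-0.0489  0.5184  1.6747 -0.      0.9493  0.2881] F [ 0.1429 -0.2053 -0.3473] T [-0.0134 -0.0318 -0.0226]
tool axes rows x,y,z:
 [[-0.0008  0.     -1.    ]
 [ 0.3307  0.9437 -0.0002]
 [ 0.9437 -0.3307 -0.0008]]
shift mm (tool) [  7.1681 113.3773   1.0038] yaw z -19.310600513828664
```

View pics/w6.png

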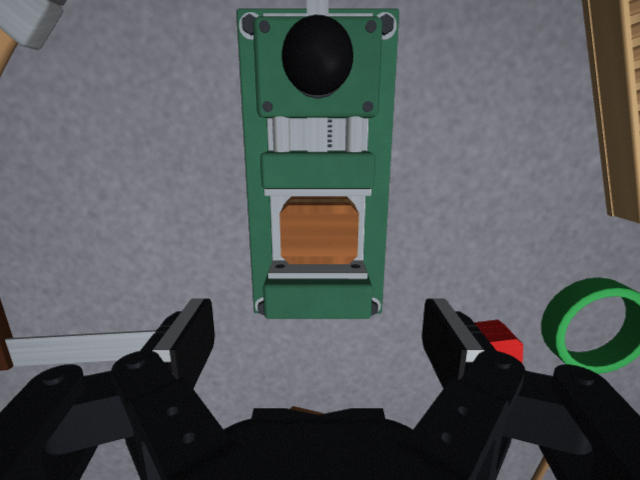

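```bash
python3 - <<'E'
from h import *
import pickle
s=status.sense();a=cv2.imread("pics/w6.png")[...,::-1].copy()
p,E=ext("wrist",s);f=240/np.tan(np.radians(p["fovy"]/2))
v=hsv(a)[...,2];m=np.zeros_like(v);m[8:104,270:365]=v[8:104,270:365]<45
m=cv2.morphologyEx(m,cv2.MORPH_OPEN,np.ones((7,7)))
c=blobs(m,1000)[0];e=cv2.fitEllipse(c);print(e,cv2.minEnclosingCircle(c))
# axis of the tangent cone = mean direction of limb rays (plane fit)
u=c[:,0];d=np.c_[(u[:,0]-p["cx"])/f,(u[:,1]-p["cy"])/f,np.ones(len(u))];d/=np.linalg.norm(d,axis=1)[:,None]
n=np.linalg.lstsq(d,np.ones(len(d)),rcond=None)[0];ca=1/np.linalg.norm(n);n=n*ca;D=.02/np.sqrt(1-ca*ca)
C=E[:3,3]+E[:3,:3]@n*D;print("centre by size",C)
r=E[:3,:3]@n;C2=E[:3,3]+r*(.09-E[2,3])/r[2];print("at z .09",C2)
to([C2[0],C2[1],.16],s)
E
```

```text
((317.03863525390625, 54.80728530883789), (70.2771987915039, 79.47161102294922), 179.73487854003906) ((317.3360595703125, 54.90983581542969), 39.96922302246094)
centre by size [0.5858 0.1921 0.0853]
at z .09 [0.5856 0.1913 0.09  ]
t 11.05 tcp [0.5473 0.0843 0.1666] gap 1.002982384081961 q [-0.0489  0.5193  1.6751 -0.      0.9493  0.2881] F [ 0.0948  0.2501 -0.5748] T [-0.0333 -0.0367  0.0013]
tool axes rows x,y,z:
 [[-0.0021  0.0001 -1.    ]
 [ 0.3307  0.9437 -0.0006]
 [ 0.9437 -0.3307 -0.002 ]]
shift mm (tool) [  6.5452 113.6404   0.74  ] yaw z -19.31001660612598
```

Call:
arm_command:
  series:
    - [[0,20,0,0],[0,25,0,0],[0,25,0,0],[0,25,0,0],[0,19,1,0],[0,0,0,-0.14],[0,0,0,-0.14],[0,0,0,-0.14],[0,0,0,-0.14],[0,0,0,-0.14]]

```text
t: 12.05
tcp_pos: [0.5858, 0.1914, 0.1656]
tool_rot: [-0.13, 0.696, 0.13, 0.694]
force: [0.2, -0.7, 0.5]
finger_gap: 0.996
```

Call:
arm_command:
  series:
    - [[0,0,0,-0.14],[0,0,0,-0.14],[0,0,0,-0.14],[0,0,0,-0.14],[0,0,0,-0.14],[0,0,0,-0.14],[0,0,0,0],[0,0,0,0]]

```text
t: 12.85
tcp_pos: [0.5862, 0.1915, 0.1662]
tool_rot: [-0.399, 0.584, 0.4, 0.583]
force: [-0.1, -0.1, -0.3]
finger_gap: 0.999
```

```bash
python3 -c "
from h import *
to([.5857,.1911,.067])"
```

```text
t 12.85 tcp [0.5862 0.1915 0.1662] gap 0.9986096343001655 q [ 0.1347  0.5942  1.5138 -0.      1.036  -1.0653] F [-0.0502 -0.137  -0.2566] T [-0.004   0.0313 -0.0387]
tool axes rows x,y,z:
 [[-0.0024 -0.0004 -1.    ]
 [-0.9321  0.3623  0.0021]
 [ 0.3623  0.9321 -0.0012]]
shift mm (tool) [99.2498  0.1265 -0.3882] yaw z 68.75854504799555
```

Call:
arm_command:
  series:
    - [[15,0,0,0],[20,0,0,0],[20,0,0,0],[20,0,0,0],[14,0,0,0],[10,0,0,0],[0,0,0,0],[0,0,0,0]]

```text
t: 13.65
tcp_pos: [0.5872, 0.1916, 0.0687]
tool_rot: [-0.4, 0.583, 0.4, 0.583]
force: [0.6, 0.5, -0.8]
finger_gap: 1.003
```

Call:
arm_command:
  series:
    - [[0,0,0,0],[0,0,0,0],[0,0,0,0],[0,0,0,0],[0,0,0,0],[0,0,0,0],[0,0,0,0],[0,0,0,0]]
  jaw: 0
  force: 25

```text
t: 14.45
tcp_pos: [0.5863, 0.1898, 0.0694]
tool_rot: [-0.401, 0.584, 0.4, 0.582]
force: [-2.3, -5.0, 5.2]
finger_gap: 0.452
```

```bash
python3 - <<'E'
from h import *
s=status.sense();a=snapshot("side");cv2.imwrite("pics/s7.png",cv2.resize(a[90:290,220:420],(600,600),interpolation=cv2.INTER_CUBIC)[...,::-1])
to([.5857,.1911,.067],s)
E
```

```text
t 14.45 tcp [0.5863 0.1898 0.0694] gap 0.4521696509178537 q [ 0.1333  0.7291  1.5738 -0.0036  0.8405 -1.0683] F [-2.2843 -5.0466  5.2033] T [-0.9097  0.3115 -0.0183]
tool axes rows x,y,z:
 [[-0.0014 -0.0029 -1.    ]
 [-0.9335  0.3586  0.0002]
 [ 0.3586  0.9335 -0.0032]]
shift mm (tool) [2.3549 0.9903 1.0324] yaw z 68.98317195916907
```

View pics/s7.png

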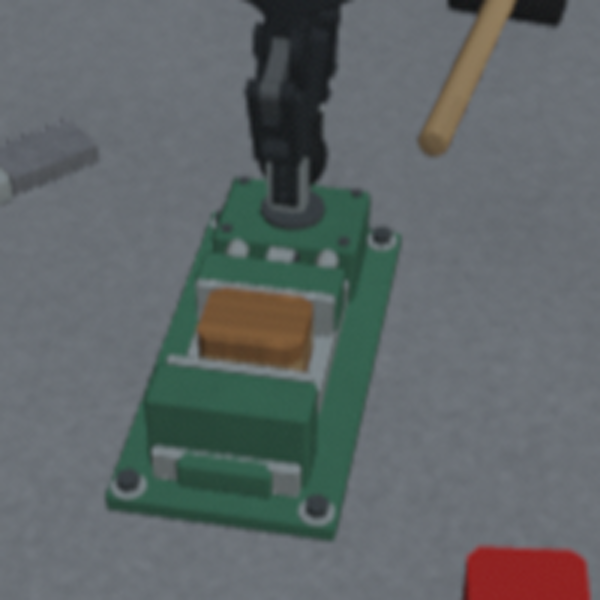

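Call:
arm_command:
  series:
    - [[0,0,-1.8,0],[0,0,0,0],[0,0,0,0],[0,0,0,0.08],[0,0,0,0.08],[0,0,0,0.08],[0,0,0,0.08],[0,0,0,0.08],[0,0,0,0]]

```text
t: 15.4
tcp_pos: [0.5858, 0.1891, 0.0693]
tool_rot: [-0.277, 0.651, 0.276, 0.65]
force: [-2.5, -4.1, 6.6]
finger_gap: 0.452
```

```bash
python3 -c "
from h import *
to([.5857,.1911,.067])"
```

```text
t 15.4 tcp [0.5858 0.1891 0.0693] gap 0.45241536247581016 q [ 0.1317  0.7282  1.5763 -0.002   0.838  -0.6694] F [-2.4574 -4.0955  6.6441] T [-0.6113  0.362  -0.0883]
tool axes rows x,y,z:
 [[-0.0008 -0.0016 -1.    ]
 [-0.719   0.695  -0.0006]
 [ 0.695   0.719  -0.0017]]
shift mm (tool) [2.3134 1.475  1.3581] yaw z 45.97345582043411
```

Call:
arm_command:
  series:
    - [[0,-0.4,-1.5,0.05],[0,0,0,0.1],[0,0,0,0.1],[0,0,0,0.1],[0,0,0,0.1],[0,0,0,0.1],[0,0,0,0.1],[0,0,0,0.1],[0,0,0,0.05],[0,0,0,0]]

```text
t: 16.4
tcp_pos: [0.5844, 0.1885, 0.0693]
tool_rot: [-0.001, 0.708, 0.001, 0.706]
force: [-3.4, -0.6, 7.6]
finger_gap: 0.452
```

```bash
python3 -c "
from h import *
to([.5857,.1911,.067])"
```

```text
t 16.4 tcp [0.5844 0.1885 0.0693] gap 0.4522880060966577 q [ 0.1304  0.727   1.5798 -0.0004  0.8368  0.128 ] F [-3.3872 -0.6228  7.6154] T [-0.1956  0.5833 -0.0316]
tool axes rows x,y,z:
 [[-0.002  -0.0006 -1.    ]
 [-0.0027  1.     -0.0005]
 [ 1.      0.0027 -0.002 ]]
shift mm (tool) [2.3234 2.5996 1.3475] yaw z 0.1541122926384977
```

Call:
arm_command:
  series:
    - [[-2,0,-1,0.05],[0,0,0,0.1],[0,0,0,0.1],[0,0,0,0.1],[0,0,0,0.1],[0,0,0,0.1],[0,0,0,0.1],[0,0,0,0.1],[0,0,0,0.1],[0,0,0,0.05]]

```text
t: 17.4
tcp_pos: [0.5827, 0.1892, 0.0695]
tool_rot: [0.307, 0.638, -0.308, 0.636]
force: [-1.0, 1.1, -2.4]
finger_gap: 0.45
```

```bash
python3 - <<'E'
from h import *
s=status.sense();to([.5857,.1911,.067],s)
a=snapshot("side");cv2.imwrite("pics/s8.png",cv2.resize(a[90:290,220:420],(600,600),interpolation=cv2.INTER_CUBIC)[...,::-1])
E
```

```text
t 17.4 tcp [0.5827 0.1892 0.0695] gap 0.4501693707020757 q [0.1313 0.7258 1.5824 0.0014 0.837  1.03  ] F [-1.0267  1.1175 -2.4069] T [0.2102 0.2696 0.1552]
tool axes rows x,y,z:
 [[-0.0036  0.0006 -1.    ]
 [ 0.7831  0.6219 -0.0025]
 [ 0.6219 -0.7831 -0.0027]]
shift mm (tool) [2.4935 3.5053 0.4033] yaw z -51.544225513835286
```

View pics/s8.png

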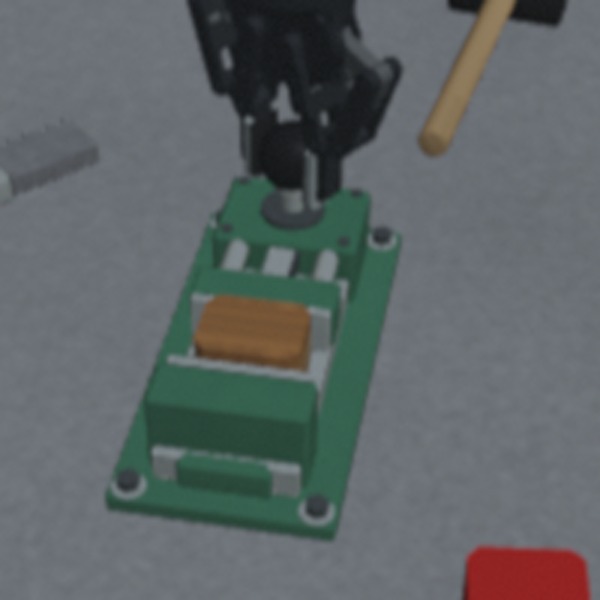

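Call:
arm_command:
  series:
    - [[0,0,0,0],[0,0,0,0],[0,0,0,0.05],[0,0,0,0.05]]

```text
t: 17.85
tcp_pos: [0.5826, 0.1893, 0.0695]
tool_rot: [0.338, 0.622, -0.339, 0.62]
force: [-3.3, 5.6, -4.1]
finger_gap: 0.449
```

```bash
python3 - <<'E'
from h import *
to([.5857,.1911,.067])
a=snapshot("side");b=cv2.imread("pics/side0.png")[...,::-1]
# moving-jaw cheek & block positions: profile along vise axis projected in side view
x=np.array([-.3316,-.9434,0]);y=np.array([.9434,-.3316,0]);o=np.array([.546,.0769,0])
ts=np.arange(-.062,.035,.001)
g=cv2.cvtColor(a,cv2.COLOR_RGB2HSV)
P=np.array([o+t*x+.0*y+[0,0,.06] for t in ts]);uv=proj("side",P)
q=cv2.remap(a,uv[:,0].astype(np.float32)[None],uv[:,1].astype(np.float32)[None],cv2.INTER_LINEAR)[0]
for t,c in zip(ts,q): print(round(t*1000),c,end="; ")
E
```

```text
t 17.85 tcp [0.5826 0.1893 0.0695] gap 0.4486639097486827 q [0.1313 0.7257 1.5824 0.0018 0.8372 1.1283] F [-3.3042  5.5714 -4.0614] T [0.6866 0.5192 0.114 ]
tool axes rows x,y,z:
 [[-0.0039  0.0009 -1.    ]
 [ 0.8405  0.5418 -0.0028]
 [ 0.5418 -0.8405 -0.0028]]
shift mm (tool) [2.5064 3.5661 0.2051] yaw z -57.19136814069836
-62 [127 136 140]; -61 [127 136 140]; -60 [127 136 140]; -59 [127 136 140]; -58 [127 136 140]; -57 [127 137 141]; -56 [127 137 141]; -55 [126 137 140]; -54 [125 136 139]; -53 [124 135 138]; -52 [120 132 134]; -51 [114 127 129]; -50 [107 122 123]; -49 [ 94 115 111]; -48 [ 79 107  99]; -47 [ 69 102  90]; -46 [ 62 100  85]; -45 [55 98 81]; -44 [54 98 80]; -43 [53 98 80]; -42 [53 98 80]; -41 [53 98 79]; -40 [54 98 79]; -39 [53 97 79]; -38 [53 97 79]; -37 [53 97 79]; -36 [53 97 79]; -35 [53 97 79]; -34 [53 97 79]; -33 [54 97 79]; -32 [54 97 79]; -31 [58 96 78]; -30 [63 95 76]; -29 [69 94 74]; -28 [81 93 71]; -27 [92 91 67]; -26 [101  89  63]; -25 [108  87  59]; -24 [114  86  56]; -23 [115  85  55]; -22 [116  84  54]; -21 [116  84  54]; -20 [116  83  53]; -19 [115  83  
[... 236 characters left out ...]
5  83  53]; -5 [116  84  53]; -4 [116  84  53]; -3 [116  84  54]; -2 [117  84  54]; -1 [117  84  54]; 0 [116  84  54]; 1 [116  84  54]; 2 [117  85  54]; 3 [118  86  55]; 4 [121  88  56]; 5 [123  90  57]; 6 [125  91  58]; 7 [125  91  58]; 8 [126  92  58]; 9 [125  91  57]; 10 [125  90  57]; 11 [123  89  56]; 12 [121  87  55]; 13 [119  85  54]; 14 [116  83  53]; 15 [114  82  53]; 16 [110  79  51]; 17 [105  75  47]; 18 [100  71  45]; 19 [95 68 43]; 20 [90 64 41]; 21 [90 67 47]; 22 [90 70 53]; 23 [96 80 69]; 24 [104  96  90]; 25 [112 111 109]; 26 [118 121 121]; 27 [125 132 134]; 28 [120 129 131]; 29 [115 125 128]; 30 [104 117 118]; 31 [ 89 107 104]; 32 [ 76 100  92]; 33 [65 97 85]; 34 [55 95 79];
```

Call:
arm_command:
  series:
    - [[-1,0,-1.5,0],[0,0,0,0.05],[0,0,0,0.05]]

```text
t: 18.2
tcp_pos: [0.5825, 0.1895, 0.0696]
tool_rot: [0.368, 0.604, -0.37, 0.602]
force: [-0.6, 2.7, -12.4]
finger_gap: 0.447
```

```bash
cat > r.py <<'E'
from h import *
s=status.sense();M=R.from_quat(s["tool_rot"]).as_matrix()
print("t",s["t"],"yaw",np.arctan2(M[1,2],M[0,2]),"q6",s["q"][5],"tau",s["tau"][5],"F",s["force"],"F_tool",M.T@s["force"],"Tz",s["ft_torque"][2],"gap",s["finger_gap"])
E
python3 r.py
```

```text
t 18.2 yaw -1.0980048089952694 q6 1.2306214370182447 tau -0.23994605988264084 F [ -0.6077   2.719  -12.3908] F_tool [12.391   0.7341 -2.6866] Tz 0.0752947765281563 gap 0.44672965092276756
```

Call:
arm_command:
  series:
    - [[0,0,0,0.05],[0,0,0,0.05]]

```text
t: 18.4
tcp_pos: [0.5824, 0.1897, 0.0696]
tool_rot: [0.398, 0.585, -0.399, 0.583]
force: [-1.0, 2.1, -11.9]
finger_gap: 0.45
```

```bash
python3 r.py
```

```text
t 18.4 yaw -1.198110478966991 q6 1.3306154449341348 tau -0.23318144492805004 F [ -1.0317   2.0902 -11.8883] F_tool [11.8909 -0.1636 -2.3116] Tz 0.08575132998677877 gap 0.45012883330721615
```

Call:
arm_command:
  series:
    - [[1.4,0,0,0],[0,0,0,0.04],[0,0,0,0.04]]

```text
t: 18.7
tcp_pos: [0.5824, 0.1899, 0.0695]
tool_rot: [0.421, 0.569, -0.422, 0.567]
force: [-2.6, 1.6, -6.3]
finger_gap: 0.447
```

```bash
python3 r.py
```

```text
t 18.7 yaw -1.2767555670473758 q6 1.4092788106995044 tau -0.1718009915202856 F [-2.6322  1.6352 -6.3194] F_tool [ 6.3264 -2.0288 -2.3233] Tz 0.06449839736474453 gap 0.44718598991282793
```

Call:
arm_command:
  series:
    - [[0,0,0,0.04],[0,0,0,0.01]]

```text
t: 18.9
tcp_pos: [0.5824, 0.1899, 0.0696]
tool_rot: [0.435, 0.558, -0.436, 0.557]
force: [-3.6, 2.0, -7.7]
finger_gap: 0.453
```

```bash
python3 r.py
```

```text
t 18.9 yaw -1.3259277546042891 q6 1.4584646284368603 tau 0.15898743644356728 F [-3.6388  2.0101 -7.6686] F_tool [ 7.6783 -3.0231 -2.8272] Tz 0.13651893393856446 gap 0.4525186159503786
```

Call:
arm_command:
  series:
    - [[0.5,0,0,0.03],[0,0,0,0]]

```text
t: 19.1
tcp_pos: [0.5824, 0.19, 0.0695]
tool_rot: [0.443, 0.552, -0.444, 0.55]
force: [-4.5, 1.7, -6.0]
finger_gap: 0.456
```

```bash
python3 r.py
```

```text
t 19.1 yaw -1.3556845062019198 q6 1.4882803616458442 tau 0.15555180609226227 F [-4.5431  1.6625 -5.9928] F_tool [ 6.0046 -4.0686 -2.5899] Tz 0.06590726493083528 gap 0.45575229079086693
```

Call:
arm_command:
  series:
    - [[0,0,0,0.03],[0,0,0,0.01]]

```text
t: 19.3
tcp_pos: [0.5823, 0.1901, 0.0695]
tool_rot: [0.454, 0.543, -0.455, 0.541]
force: [-4.1, 3.0, -4.9]
finger_gap: 0.45
```

```bash
python3 r.py
```

```text
t 19.3 yaw -1.3956981251223035 q6 1.5283004200046437 tau 0.15526800882071257 F [-4.1111  3.0238 -4.8589] F_tool [ 4.8699 -3.5093 -3.6908] Tz 0.22174881188931647 gap 0.4500011047193169
```

```bash
cat > r2.py <<'E'
from h import *
L=[]
for i in range(8):
    s=status.sense();L.append([s["ft_torque"][2],s["tau"][5],*s["force"]]);a=snapshot("side")
M=R.from_quat(s["tool_rot"]).as_matrix()
L=np.array(L);print("t",s["t"],"yaw",np.arctan2(M[1,2],M[0,2]),"Tz",L[:,0],"mean",L.mean(0),"gap",s["finger_gap"])
E
python3 r2.py
```

```text
t 19.65 yaw -1.3951294094667746 Tz [0.2217 0.062  0.1834 0.1379 0.0888 0.1545 0.0751 0.1069] mean [ 0.1288  0.1395 -3.9657  2.8199 -5.06  ] gap 0.4498056343553633
```

Call:
arm_command:
  series:
    - [[0,0,0,0.04]]

```text
t: 19.8
tcp_pos: [0.5823, 0.1902, 0.0695]
tool_rot: [0.465, 0.533, -0.466, 0.532]
force: [-4.4, 3.3, -4.4]
finger_gap: 0.448
```

```bash
python3 r2.py
```

```text
t 20.15 yaw -1.435266704936432 Tz [0.1714 0.1067 0.0707 0.0911 0.0802 0.1088 0.0956 0.1725] mean [ 0.1121  0.0985 -3.9877  3.012  -5.0752] gap 0.45243911847734053
```

Call:
arm_command:
  series:
    - [[0,0,0,0.04]]

```text
t: 20.3
tcp_pos: [0.5823, 0.1902, 0.0695]
tool_rot: [0.475, 0.524, -0.476, 0.522]
force: [-4.9, 3.6, -5.3]
finger_gap: 0.452
```

```bash
python3 r2.py
```

```text
t 20.65 yaw -1.4751692522976483 Tz [0.1949 0.124  0.1154 0.0695 0.1366 0.1336 0.1206 0.1602] mean [ 0.1318  0.1236 -4.3976  3.5323 -5.0255] gap 0.4500386719371274
```

```bash
cat > prof.py <<'E'
from h import *
import sys
x=np.array([-.3316,-.9434,0]);y=np.array([.9434,-.3316,0]);o=np.array([.546,.0769,0])
ts=np.arange(-.066,.04,.0005)
def prof(a,yy,z):
    P=np.array([o+t*x+yy*y+[0,0,z] for t in ts]);uv=proj("side",P).astype(np.float32)
    return cv2.remap(a,uv[:,0][None],uv[:,1][None],cv2.INTER_LINEAR)[0].astype(float)
def edges(a,yy,z):
    p=prof(a,yy,z);s=p[:,1]-p[:,0]  # greenness: green ~45, steel ~10
    b=s>28; return [(round(1000*(ts[i]+.0005*(s[i]-28)/(s[i]-s[i+1])),1),"G>S" if b[i] else "S>G") for i in range(len(ts)-1) if b[i]!=b[i+1]]
if __name__=="__main__":
    now=snapshot("side");cv2.imwrite(f"pics/side_{sys.argv[1]}.png",now[...,::-1])
    b=cv2.imread("pics/side0.png")[...,::-1].copy()
    for yy in(-.035,-.032,.032,.035): print(yy,"t0",edges(b,yy,.058),"now",edges(now,yy,.058))
E
python3 prof.py a
```

```text
-0.035 t0 [(np.float64(-42.5), 'G>S'), (np.float64(-13.0), 'S>G'), (np.float64(21.5), 'G>S'), (np.float64(30.4), 'S>G')] now [(np.float64(-65.5), 'G>S'), (np.float64(-64.5), 'S>G'), (np.float64(-63.5), 'G>S'), (np.float64(-63.0), 'S>G'), (np.float64(-26.2), 'G>S'), (np.float64(2.5), 'S>G'), (np.float64(22.7), 'G>S'), (np.float64(30.5), 'S>G')]
-0.032 t0 [(np.float64(-42.7), 'G>S'), (np.float64(30.7), 'S>G')] now [(np.float64(-49.5), 'S>G'), (np.float64(-26.3), 'G>S'), (np.float64(30.7), 'S>G')]
0.032 t0 [(np.float64(-64.5), 'S>G'), (np.float64(-42.0), 'G>S'), (np.float64(30.5), 'S>G')] now [(np.float64(-47.3), 'S>G'), (np.float64(-26.5), 'G>S'), (np.float64(30.5), 'S>G')]
0.035 t0 [(np.float64(-40.7), 'G>S'), (np.float64(30.4), 'S>G')] now [(np.float64(-58.8), 'G>S'), (np.float64(-46.7), 'S>G'), (np.float64(-25.2), 'G>S'), (np.float64(30.6), 'S>G')]
```

Call:
arm_command:
  series:
    - [[0,0,0,0.04]]

```text
t: 20.85
tcp_pos: [0.5823, 0.1903, 0.0695]
tool_rot: [0.486, 0.514, -0.487, 0.513]
force: [-5.1, 3.7, -4.5]
finger_gap: 0.452
```

```bash
python3 r2.py
```

```text
t 21.2 yaw -1.515092001274666 Tz [0.2186 0.165  0.1612 0.1732 0.1167 0.154  0.1342 0.2134] mean [ 0.1671  0.1486 -4.3987  3.4951 -4.951 ] gap 0.4460587331093705
```

Call:
arm_command:
  series:
    - [[0,0,0,0.04]]

```text
t: 21.35
tcp_pos: [0.5823, 0.1904, 0.0695]
tool_rot: [0.496, 0.505, -0.497, 0.503]
force: [-4.6, 4.4, -5.0]
finger_gap: 0.451
```

```bash
python3 r2.py
```

```text
t 21.7 yaw -1.5550062819537722 Tz [0.1996 0.2641 0.212  0.1792 0.1633 0.2047 0.1748 0.1799] mean [ 0.1972  0.1736 -4.511   3.6199 -4.92  ] gap 0.44808751866206187
```

Call:
arm_command:
  series:
    - [[0,0,0,0],[0,0,0,0],[0,0,0,0],[0,0,0,0],[0,0,0,0],[0,0,0,0],[0,0,0,0]]
  jaw: 100

```text
t: 22.45
tcp_pos: [0.5837, 0.1898, 0.0696]
tool_rot: [0.497, 0.503, -0.496, 0.504]
force: [-0.4, -0.5, 0.1]
finger_gap: 1.002
```

Call:
arm_command:
  series:
    - [[-5,0,0,0],[-10,0,0,0],[-20,0,0,0],[-30,0,0,0],[-30,0,0,0],[-20,0,0,0],[0,0,0,0],[0,0,0,0],[0,0,0,0],[0,0,0,0]]

```text
t: 23.45
tcp_pos: [0.5826, 0.1896, 0.1831]
tool_rot: [0.496, 0.504, -0.497, 0.503]
force: [0.4, 0.7, 0.4]
finger_gap: 0.998
```

```bash
python3 r.py; python3 prof.py b; python3 - <<'E'
from h import *
a=cv2.imread("pics/side_b.png");t=snapshot("top")[...,::-1]
cv2.imwrite("pics/end.png",np.hstack([cv2.resize(a[90:290,220:420],(400,400)),cv2.resize(t[160:320,150:310],(400,400))]))
im=np.ascontiguousarray(t[...,::-1]);H=hsv(im);h,s,v=[H[...,i].astype(int) for i in range(3)]
x=np.array([-.3316,-.9434]);y=np.array([.9434,-.3316])
for c in blobs((h<18)&(h>4)&(s>90)&(v>60)):
    r=cv2.minAreaRect(c);P=cast("top",[r[0]],.017)[0]
    if 180<r[0][0]<500 and 180<r[0][1]<310: print(np.round(r[0]),P)
    if r[0][0]<320 and 180<r[0][1]<310:
        w=(1000*cast("top",c[:,0],.064)[:,:2]).astype(np.float32);r=cv2.minAreaRect(w);d=np.array(r[0])-[546,76.9];print("block",r,d@x,d@y)
E
```

```text
t 23.45 yaw -1.556984168993012 q6 1.6895082920581521 tau -1.2421920132510422e-05 F [0.3766 0.6998 0.3622] F_tool [-0.3636  0.3851 -0.6944] Tz 0.0005440396953823476 gap 0.9976102527451897
-0.035 t0 [(np.float64(-42.5), 'G>S'), (np.float64(-13.0), 'S>G'), (np.float64(21.5), 'G>S'), (np.float64(30.4), 'S>G')] now [(np.float64(-62.5), 'S>G'), (np.float64(-26.7), 'G>S'), (np.float64(2.0), 'S>G'), (np.float64(22.8), 'G>S'), (np.float64(30.6), 'S>G')]
-0.032 t0 [(np.float64(-42.7), 'G>S'), (np.float64(30.7), 'S>G')] now [(np.float64(-50.0), 'S>G'), (np.float64(-27.0), 'G>S'), (np.float64(31.0), 'S>G')]
0.032 t0 [(np.float64(-64.5), 'S>G'), (np.float64(-42.0), 'G>S'), (np.float64(30.5), 'S>G')] now [(np.float64(-48.2), 'S>G'), (np.float64(-26.7), 'G>S'), (np.float64(30.5), 'S>G')]
0.035 t0 [(np.float64(-40.7), 'G>S'), (np.float64(30.4), 'S>G')] now [(np.float64(-58.8), 'G>S'), (np.float64(-46.7), 'S>G'), (np.float64(-26.0), 'G>S'), (np.float64(30.4), 'S>G')]
[373. 295.] [ 0.4513 -0.1367  0.017 ]
[447. 274.] [ 0.4948 -0.2839  0.017 ]
[266. 244.] [0.5517 0.0789 0.017 ]
block ((544.0643310546875, 74.0151138305664), (42.90409469604492, 56.97083282470703), 70.48637390136719) 3.3634694345092826 -0.8694818292236309
```

View pics/end.png

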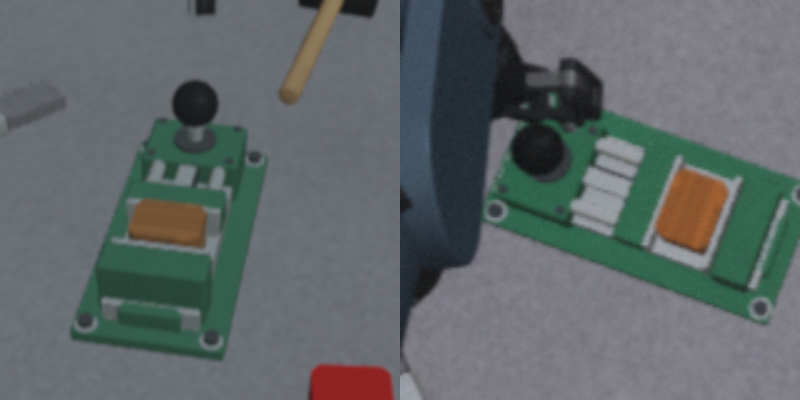

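```bash
python3 - <<'E'
from prof import *
def shift(a,b,yy):
    return None
A=cv2.imread("pics/side_a.png")[...,::-1].copy();B0=cv2.imread("pics/side0.png")[...,::-1].copy()
N=[snapshot("side") for _ in range(8)]
def mov(a):
    L=[]
    for yy in np.r_[-.036:-.0295:.001,.030:.0365:.001]:
        e=[t for t,k in edges(a,yy,.058) if k=="G>S" and -46<t<-20]
        L.append(e[0] if e else np.nan)
    return np.array(L)
m0=mov(B0);print("a",np.round(mov(A)-m0,1),np.nanmean(mov(A)-m0))
for n in N: print(np.nanmean(mov(n)-m0))
print(np.round(mov(N[0])-m0,1))
E
```

```text
a [16.  16.3 16.3 16.4 16.4 16.3 15.8 15.5 15.5 15.5 15.5 15.5 15.5 15.5] 15.857142857142858
15.350000000000003
15.364285714285716
15.37857142857143
15.349999999999998
15.385714285714288
15.37857142857143
15.400000000000002
15.364285714285716
[15.7 15.9 15.7 15.6 15.7 15.5 15.2 15.7 15.5 15.3 15.1 14.8 14.7 14.5]
```

```bash
python3 -c "
from h import *
to([.582,.191,.0695])"
```

```text
t 23.95 tcp [0.5836 0.1898 0.1846] gap 0.9980964055990393 q [ 0.1326  0.5667  1.5079 -0.      1.067   1.6895] F [-0.0555  0.2431 -0.2531] T [ 0.0209 -0.0567 -0.0298]
tool axes rows x,y,z:
 [[-0.     -0.     -1.    ]
 [ 0.9999  0.0138 -0.    ]
 [ 0.0138 -0.9999  0.    ]]
shift mm (tool) [115.076   -1.6161  -1.2255] yaw z -89.2089732022694
```

Call:
arm_command:
  series:
    - [[15,-1.6,-1.2,0],[20,0,0,0],[25,0,0,0],[25,0,0,0],[20,0,0,0],[10.5,0,0,0],[0,0,0,0],[0,0,0,0]]

```text
t: 24.75
tcp_pos: [0.5826, 0.1911, 0.0697]
tool_rot: [0.497, 0.503, -0.496, 0.504]
force: [-0.1, 0.9, -0.2]
finger_gap: 0.999
```

Call:
arm_command:
  series:
    - [[0,0,0,0],[0,0,0,0],[0,0,0,0],[0,0,0,0],[0,0,0,0],[0,0,0,0],[0,0,0,0]]
  jaw: 0
  force: 25

```text
t: 25.45
tcp_pos: [0.5825, 0.1905, 0.0701]
tool_rot: [0.497, 0.503, -0.496, 0.504]
force: [-0.6, -1.9, 6.1]
finger_gap: 0.451
```

```bash
cat >> prof.py <<'E'
def mov(a):
    L=[]
    for yy in np.r_[-.036:-.0295:.001,.030:.0365:.001]:
        e=[t for t,k in edges(a,yy,.058) if k=="G>S" and -46<t<-20]
        L.append(e[0] if e else np.nan)
    return np.array(L)
E
cat > r3.py <<'E'
from prof import *
m0=mov(cv2.imread("pics/side0.png")[...,::-1].copy())
L=[];J=[]
for i in range(6):
    s=status.sense();M=R.from_quat(s["tool_rot"]).as_matrix();L.append([s["ft_torque"][2],s["tau"][5],*(M.T@s["force"])]);J.append(np.nanmean(mov(snapshot("side"))-m0))
L=np.array(L);print("t",s["t"],"yaw",np.arctan2(M[1,2],M[0,2]),"Tz,tau5,Ftool",L.mean(0),"jaw mm",np.mean(J),"gap",s["finger_gap"])
E
python3 r3.py
```

```text
t 25.7 yaw -1.556669424002145 Tz,tau5,Ftool [ 0.019   0.0141 -6.1803 -0.942   2.4913] jaw mm 15.389285714285714 gap 0.44548204017102155
```

Call:
arm_command:
  series:
    - [[-0.7,0,0,0.05]]

```text
t: 25.85
tcp_pos: [0.5824, 0.1906, 0.0702]
tool_rot: [0.509, 0.49, -0.509, 0.491]
force: [1.8, -0.8, -1.7]
finger_gap: 0.458
```

```bash
python3 r3.py
```

```text
t 26.1 yaw -1.6059737864200696 Tz,tau5,Ftool [ 0.1387  0.082  -1.9521  0.6512  2.0638] jaw mm 15.572619047619048 gap 0.4471849204946772
```

Call:
arm_command:
  series:
    - [[0,0,0,0.05]]

```text
t: 26.25
tcp_pos: [0.5824, 0.1907, 0.0701]
tool_rot: [0.521, 0.478, -0.521, 0.478]
force: [0.7, -2.4, 3.3]
finger_gap: 0.455
```

```bash
python3 r3.py
```

```text
t 26.5 yaw -1.6559041630685636 Tz,tau5,Ftool [ 0.1374  0.1104 -3.9724  0.8956  3.348 ] jaw mm 15.988095238095239 gap 0.44811110693039274
```

Call:
arm_command:
  series:
    - [[0,0,-0.8,0.05]]

```text
t: 26.65
tcp_pos: [0.5824, 0.1909, 0.0701]
tool_rot: [-0.532, -0.464, 0.533, -0.466]
force: [0.1, -7.9, 5.8]
finger_gap: 0.45
```

```bash
python3 r3.py
```

```text
t 26.9 yaw -1.705748225985305 Tz,tau5,Ftool [ 0.1797  0.144  -4.9586  1.5849  6.1913] jaw mm 16.275000000000002 gap 0.45116159205606404
```

Call:
arm_command:
  series:
    - [[0,0,0,0.05]]

```text
t: 27.05
tcp_pos: [0.5824, 0.1909, 0.0701]
tool_rot: [-0.544, -0.451, 0.544, -0.452]
force: [1.1, -4.8, 5.5]
finger_gap: 0.452
```

```bash
python3 r3.py
```

```text
t 27.3 yaw -1.755778001287101 Tz,tau5,Ftool [ 0.1994  0.167  -4.9828  1.4432  5.6066] jaw mm 16.74404761904762 gap 0.4522036129051907
```

Call:
arm_command:
  series:
    - [[-0.6,-0.4,1.8,0],[0,0,0,-0.015]]

```text
t: 27.55
tcp_pos: [0.5824, 0.1909, 0.0701]
tool_rot: [0.542, 0.455, -0.54, 0.456]
force: [3.8, 0.2, -1.1]
finger_gap: 0.449
```

```bash
python3 r3.py
```

```text
t 27.8 yaw -1.741973013869716 Tz,tau5,Ftool [ 0.1509  0.1444  2.2613  4.2982 -2.3079] jaw mm 16.62619047619048 gap 0.45035750670716235
```

Call:
arm_command:
  series:
    - [[0,0,0,-0.015]]

```text
t: 27.95
tcp_pos: [0.5824, 0.1908, 0.0702]
tool_rot: [0.538, 0.459, -0.537, 0.46]
force: [5.4, 1.0, -3.0]
finger_gap: 0.449
```

```bash
python3 r3.py
```

```text
t 28.2 yaw -1.7269832372484595 Tz,tau5,Ftool [ 0.1338  0.143   3.0737  4.86   -2.6751] jaw mm 16.62261904761905 gap 0.45293350060530235
```

Call:
arm_command:
  series:
    - [[0.3,1.2,-0.7,-0.015],[0,0,0,-0.015]]

```text
t: 28.45
tcp_pos: [0.5824, 0.1908, 0.0702]
tool_rot: [-0.53, -0.468, 0.53, -0.468]
force: [1.5, 0.2, 0.5]
finger_gap: 0.452
```

```bash
python3 r3.py
```

```text
t 28.7 yaw -1.6969680690782347 Tz,tau5,Ftool [ 0.1209  0.118  -0.7551  2.0545 -0.772 ] jaw mm 16.252380952380953 gap 0.45251595243436366
```

Call:
arm_command:
  series:
    - [[0,0,0,-0.02]]

```text
t: 28.85
tcp_pos: [0.5824, 0.1907, 0.0701]
tool_rot: [-0.526, -0.473, 0.526, -0.473]
force: [1.9, 0.7, 1.7]
finger_gap: 0.452
```

```bash
python3 r3.py
```

```text
t 29.1 yaw -1.6769594288690997 Tz,tau5,Ftool [ 0.1287  0.1304 -1.7004  1.2407 -1.1884] jaw mm 16.18214285714286 gap 0.4445877897059001
```

Call:
arm_command:
  series:
    - [[0,0.4,-0.3,-0.03],[0,0,0,-0.03]]

```text
t: 29.35
tcp_pos: [0.5824, 0.1906, 0.0701]
tool_rot: [-0.51, -0.489, 0.511, -0.489]
force: [-0.2, -0.2, 3.6]
finger_gap: 0.451
```

```bash
python3 r3.py
```

```text
t 29.6 yaw -1.6167651346679408 Tz,tau5,Ftool [ 0.0942  0.0968 -4.0235 -0.7837  0.7546] jaw mm 15.654761904761905 gap 0.45414708089059524
```

Call:
arm_command:
  series:
    - [[0,0,0,0],[0,0,0,0],[0,0,0,0],[0,0,0,0],[0,0,0,0],[0,0,0,0],[0,0,0,0]]
  jaw: 100

```text
t: 30.35
tcp_pos: [0.5831, 0.1909, 0.0701]
tool_rot: [0.511, 0.488, -0.511, 0.488]
force: [-0.2, 0.3, 1.2]
finger_gap: 1.0
```

Call:
arm_command:
  series:
    - [[-5,0,0,0],[-10,0,0,0],[-20,0,0,0],[-30,0,0,0],[-30,0,0,0],[-20,0,0,0],[0,0,0,0],[0,0,0,0],[0,0,0,0],[0,0,0,0]]

```text
t: 31.35
tcp_pos: [0.5821, 0.1907, 0.1837]
tool_rot: [-0.511, -0.489, 0.512, -0.488]
force: [0.3, -0.3, -0.7]
finger_gap: 0.998
```

```bash
python3 r3.py; python3 - <<'E'
from h import *
im=snapshot("top");H=hsv(im);h,s,v=[H[...,i].astype(int) for i in range(3)]
x=np.array([-.3316,-.9434]);y=np.array([.9434,-.3316])
for c in blobs((h<18)&(h>4)&(s>90)&(v>60)):
    r=cv2.minAreaRect(c)
    if 180<r[0][0]<500 and 180<r[0][1]<310: print(np.round(r[0]),cast("top",[r[0]],.017)[0])
    if r[0][0]<320 and 180<r[0][1]<310:
        w=(1000*cast("top",c[:,0],.064)[:,:2]).astype(np.float32);r=cv2.minAreaRect(w);d=np.array(r[0])-[546,76.9];print("block",r,d@x,d@y)
E
```

```text
t 31.6 yaw -1.6170128465477598 Tz,tau5,Ftool [-0.001  -0.     -0.0193  0.1643 -0.0173] jaw mm 15.384523809523811 gap 1.0029578324930133
[373. 296.] [ 0.4509 -0.1364  0.017 ]
[448. 274.] [ 0.4948 -0.2849  0.017 ]
[266. 244.] [0.5517 0.0789 0.017 ]
block ((544.0510864257812, 73.9778060913086), (42.98322677612305, 56.97083282470703), 70.48637390136719) 3.4030574746704154 -0.8696055657958964
```

```bash
python3 -c "
from station import ticket
print(ticket.sign_off())"
```

```text
the job is handed in; nothing more can be done
None
```

The block is on the vise bed, clamped against the fixed jaw, with the knob released, and I handed the job in at about 32 s of the 61 s limit. I can't rule out that the 35 N limit was passed briefly while I was tightening.

- **Placing:** I gripped the block by its ends and laid it between the jaws. The wrist view showed it about 1 mm off the jaws' middle and aligned within 0.1°.
- **Clamping:** I turned the knob about 2.75 rad clockwise in one grip and let go. The jaw slid back about 1 mm, which looked like lost clamping. So I regripped, tightened 0.2 rad further, and backed off to about 16 N before the final release.
- **Final state:** After both releases the jaw came to rest at the same place (15.38 mm of travel). That fits the roughly 12 N that drag is said to keep, but I had no direct reading of the clamping force.
- **Peak force:** The torque readings were noisy. At the tightest point of the regrip they gave 28–33 N, and jaw travel gave 34–36 N. The first tightening peaked at about 29 N.
- **Last checks:**
  - The hexagonal and round pieces stayed within 1 mm.
  - The arm was clear of everything, with no measured load.
  - The top camera put the block at x = +3.4 mm, just outside the 3 mm limit. That camera reads about 2.5 mm too far in x compared with the wrist view, and jaw travel gives about 0 to +1 mm, so I judged it in place.

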